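# Dress the edge of a graphite plate with the file

## Task

Pick the flat file up by its wooden grip and dress the upright edge of the graphite plate in the blue vice: at least three full-length strokes across the edge, each pushed away from the robot with light steady pressure (about the weight of 1 kg, never more than 2 kg), from the front part of the blade to its rear part. File on the forward stroke only: lift the file a good 3 cm clear for each return and never drag it backwards on the plate. Touch vice and plate with nothing but the file, then lay the file flat back in its wooden tray, leaving the jar, crucible and amber rod where they are.

Things in the scene. Friction and masses are not known exactly. Their poses are not given: they have to be found in the camera images.
- file: Flat steel file: blade 150 mm long (x), 28 mm wide (y), 6 mm thick, about 0.25 kg, with an upright wooden grip block on the middle of the blade: 34 mm (x) by 26 mm (y), from 12 to 62 mm above the blade's underside. Origin: centre of the blade's flat underside, the filing face; z up. Starts lying in the tray. Both blade ends are alike; the one that leads in a stroke is the front.
- tray: Fixed open wooden tray for the file, outside 182 (x) by 52 (y) by 11 mm high, walls 4 mm, floor 4 mm thick, so the inside is 174 by 44 mm. Origin: centre of its underside; the file lies along its x with its underside 4 mm above the bench.
- holder: Bed of the blue filing vice, 170 (x) by 120 (y) mm, fixed. Origin: centre of its underside; its level x axis points away from the robot: the forward stroke. On it a carriage with two dark jaws (104 mm long in y, 53 mm over both in x, tops 70 mm above the bench) holds a black graphite plate on edge, 12 mm thick (x), 120 mm long (y). The edge to file is its level top face.
- jaws (a point): Centre of the jaw tops, straight below the middle of the plate's edge; axes as the holder's; moves with the carriage. The plate's edge stands 22 to 42 mm above this point, different every time and not measured: find it by feel or by eye. The plate sits on a rubber bed and gives 1 mm per 8 N of downward pressure.
- carriage (a joint): Displacement of the sprung carriage along the holder's x (m): 0 at rest, 1 mm for every 1.2 N, travel 12 mm either way, well damped. Positive when the file's friction pushes it forward (away from the robot), negative when the file is dragged backwards.
- blue_jar: Loose bystander: jar of blue frit with a black lid, 48 mm wide, 59 mm high. Origin: centre of its underside.
- crucible: Loose bystander: beige crucible, 58 mm wide, 48 mm high. Origin: centre of its underside.
- amber_rod: Loose bystander: amber glass rod, 9 mm thick, 180 mm long (its y), lying on the bench. Origin: underside of its middle.
Mind the look-alikes: they are no part of the job. Of the things that look like the tray, the larger one is meant.

How it is judged:
By the outcome, as a careful person would: the job done as asked, in the order asked, and still so for the second after the job is handed in, with the robot touching nothing.
It also fails if it takes over 72 s, if anything falls off the work surface, if the arm or the gripper's body presses on something with over 40 N, if the wrist force passes 120 N, or if a joint passes its speed limit or range.

## Robot

A 6-joint arm with a two-finger parallel gripper is mounted at the origin on the work surface; the furniture and walls round the work are solid. World frame = base frame: x ahead of the robot, y to its left, z up, the work surface at z = 0. Lengths are in m, angles in rad, forces in N, time in s.
With the tool pointing down it reaches from about 0.3 to 0.875 m from the base axis. Payload 6.4 kg.
Tool frame: the origin (TCP) lies on the mounting face of the last link; the fingertips stand 173 mm ahead of it and the grasp point (between the pads) lies 155 mm ahead of it (ctrl.tip_reach is the distance from the TCP to the fingertips, in m); z points along the fingers, y is the line along which they close (so a half turn about z gives the same grasp; the last joint's range is limited). The gripper opens to 85 mm and grips with 20 to 120 N. Pads are 22 mm wide; open, the fingers measure 114 mm over their backs; the gripper's body (76 mm by 85 mm) begins 54 mm behind the grasp point. The pads swing forward as they close: fully open they stand 13 mm farther back than shut.
Start: joints at [-1.489, 0.181, 1.607, -0, 1.354, -0.206], TCP at [0.163, -0.551, 0.405] pointing down, gripper open.
Joint ranges: [-2.99, 2.99], [-0.89, 2.07], [0.3, 2.58], [-1.14, 4.28], [0, 2.63], [-3.12, 3.12]. Speed limits (rad/s): [2.57, 2.57, 3.01, 3.14, 3.14, 3.14].

## Interface

Orientations are given as a unit quaternion [w, x, y, z].
In Python, from bench import ctrl gives the robot as it stands.
- The arm moves only by the shell command python3 -m pendant 'ROWS'. ROWS is JSON, a list that holds one entry, the list of rows, each a list of 7 numbers: the opening, from 0 (shut) to 1 (fully open), then the shift along the tool's x, y, z in mm, then the turn, a rotation vector about the tool's x, y, z in rad. A call has 1 to 5 rows; each row is the pose to reach, as a shift and turn from the pose commanded when the call began, along the tool's axes at that moment; what a row does not reach only later rows make up. A row lasts 1/12 s, in which the tool goes at most 41.7 mm and 7.16 degrees, less where a joint would pass 70% of its speed; a pose out of reach is approached as far as the arm can. A call with a gripper value outside its range is refused whole. The fingers move at their own pace and stop on an object; the grip force is fixed at half the most. Time passes only in rows, so rows that repeat a pose let the fingers close. It gives the time, the measured TCP pose, the force, the opening and the grip force at its end, in the units of the state.
- ctrl.get_obs(): the state, without advancing time (a new reading comes with each control period).
- ctrl.camera(name): name is "scene" or "top"; returns the picture (384x512x3 uint8, red, green, blue); there is no depth.
- ctrl.camera_params(name): a dict with "mtx" (3x3 intrinsics, pixels), "world_from_camera" (4x4, takes a point from camera to world coordinates). Camera axes: x right, y down, z forward; pixel columns grow to the right and rows downward; lengths in m; the calibration is good to about 2 mm. A picture is of the moment at which its call begins. camera_params takes no time and is no camera call.
- ctrl.hand_in(): hands the job in; it is judged then, once.
Trained networks look in the newest picture that a camera, given by its name, has taken for a name from the list of things; names that differ only in an ending like _2 or _b are one class to them, and where a whole thing is asked for, a point or a joint stands for the part that bears it (a point fixed in the world has none). Each returns a list of dicts, best first, with "confidence" (0 to 1); they miss things now and then, are a little off and sometimes report something else, mostly with a low value. They report only what shows in the picture. A call takes as long as a camera call. They do not tell look-alikes from the thing itself.
- ctrl.boxes_of(camera, name): "point" ([column, row] as shares, 0 to 1, of the picture: columns of its width, rows of its height, amid what is visible of it).
The state is a dict: "time_s": time; "q": joint angles; "dq": joint speeds; "joint_efforts": joint torques, N m; "eef_pos": TCP position; "eef_rot": TCP orientation; "wrist_force": force on the tool from outside, world axes, zero at the start; "torque": the same for the moment, N m; "opening": opening from 0.0 (shut) to 1.0 (fully open); "grasp_force": force on a finger pad.
Only numpy, scipy, OpenCV 4.12 (cv2) and the standard library are available. Lean on these libraries where they do the work, as an engineer would, in place of code of your own. Each camera call takes 0.05 s, during which the arm holds its last target. There are 200 camera calls.

## Working session

There is one attempt and no reset: what is moved stays moved. The work goes in short steps, Python scripts to look and compute and a shell command to move; the robot and the scene stay as the last step left them, time stands still between calls to the robot, and variables do not carry over. Pictures are saved under pics/ and viewed, at most 11 in all, crops included, and the job is handed in when it is done.

```bash
mkdir -p pics; ls
cat > h.py <<'E'
import numpy as np, cv2
from bench import ctrl
from scipy.spatial.transform import Rotation as R
def save(cam,fn):
    im=ctrl.camera(cam); cv2.imwrite('pics/'+fn,cv2.cvtColor(im,cv2.COLOR_RGB2BGR)); return im
def w(cam,uv,z):
    p=ctrl.camera_params(cam);K=np.array(p['mtx']);T=np.array(p['world_from_camera'])
    d=T[:3,:3]@np.linalg.inv(K)@[uv[0],uv[1],1]; o=T[:3,3]; return o+d*(z-o[2])/d[2]
def px(cam,P):
    p=ctrl.camera_params(cam);K=np.array(p['mtx']);T=np.linalg.inv(np.array(p['world_from_camera']))
    c=K@(T[:3,:3]@np.array(P)+T[:3,3]); return c[:2]/c[2]
E
python3 - <<'E'
from h import *
for c in('top','scene'):
    save(c,c+'0.png'); print(c,np.round(ctrl.camera_params(c)['world_from_camera'],3).tolist())
    for n in('file','tray','holder','jaws','blue_jar','crucible','amber_rod'):
        for b in ctrl.boxes_of(c,n):
            u=np.array(b['point'])*[512,384]; print(n,round(b['confidence'],2),u.round(1),w(c,u,0.0).round(3))
o=ctrl.get_obs();print(o['eef_pos'],o['eef_rot'],o['opening'],o['time_s'],ctrl.tip_reach)
E
```

```text
pics
top [[-0.02, -0.994, 0.111, 0.416], [-1.0, 0.018, -0.019, -0.165], [0.017, -0.112, -0.994, 1.26], [0.0, 0.0, 0.0, 1.0]]
file 0.78 [330.1 214.8] [ 0.5   -0.377  0.   ]
tray 0.69 [201.4 130.5] [ 0.751 -0.015  0.   ]
tray 0.66 [262.4 283.9] [ 0.312 -0.181  0.   ]
tray 0.62 [335.4 220.3] [ 0.485 -0.392  0.   ]
tray 0.35 [248.1 203.8] [ 0.536 -0.145  0.   ]
holder 0.83 [253.  204.7] [ 0.533 -0.159  0.   ]
jaws 0.93 [248.1 206.1] [ 0.53  -0.145  0.   ]
crucible 0.65 [253.5 125.5] [ 0.763 -0.165  0.   ]
scene [[0.834, -0.309, 0.458, 0.022], [-0.552, -0.449, 0.703, -0.98], [-0.012, -0.839, -0.545, 0.697], [0.0, 0.0, 0.0, 1.0]]
file 0.7 [289.1 263. ] [ 0.511 -0.36   0.   ]
file 0.4 [283.6 273.3] [ 0.482 -0.379  0.   ]
tray 0.71 [281.4 275.2] [ 0.474 -0.381  0.   ]
tray 0.67 [193.4 249.1] [ 0.36  -0.199  0.   ]
holder 0.92 [239.1 205.1] [ 0.539 -0.108  0.   ]
jaws 0.93 [241.9 195.1] [ 0.57  -0.072  0.   ]
blue_jar 0.7 [282.7 161.1] [0.769 0.015 0.   ]
blue_jar 0.35 [343.5 238.4] [ 0.668 -0.362  0.   ]
crucible 0.74 [317.1 181.9] [ 0.778 -0.134  0.   ]
amber_rod 0.7 [344.5 238.6] [ 0.669 -0.364  0.   ]
[ 0.16324759 -0.5513552   0.40469823] [-9.71293675e-06  9.89662706e-01  1.43414531e-01  2.20450834e-05] 0.997401357082545 0.8 0.1734
```

View pics/top0.png

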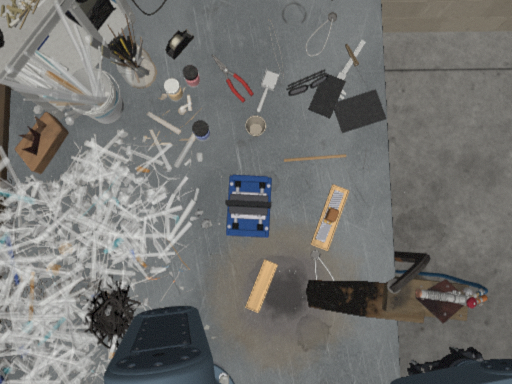

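View pics/scene0.png

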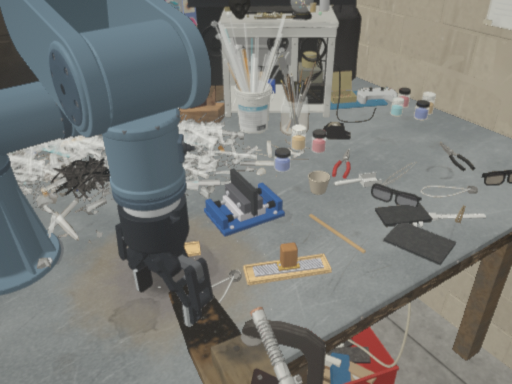

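The top view shows the tray with the file at about (329,217), the vice at (249,206), the rod at (315,158), the crucible at (256,126), the jar at (201,130) and an empty smaller look-alike tray at (262,286). Next I'll measure the outlines.

Run:
```python
from h import *
im=cv2.imread('pics/top0.png'); sc=cv2.imread('pics/scene0.png')
a=cv2.resize(im[165:265,215:360],None,fx=5.4,fy=5.4,interpolation=cv2.INTER_CUBIC)[:300*2]
cv2.imwrite('pics/crop_top.png',a)
b=cv2.resize(sc[155:295,190:350],None,fx=4.25,fy=4.25,interpolation=cv2.INTER_CUBIC)
cv2.imwrite('pics/crop_sc.png',b)
hsv=cv2.cvtColor(im,cv2.COLOR_BGR2HSV)
def rect(mask,box,zz,n):
    m=np.zeros_like(mask);x0,y0,x1,y1=box;m[y0:y1,x0:x1]=mask[y0:y1,x0:x1]
    pts=cv2.findNonZero(m); r=cv2.minAreaRect(pts); c=cv2.boxPoints(r)
    W=np.array([w('top',p,zz) for p in c])[:,:2]
    e1=W[1]-W[0];e2=W[2]-W[1]
    print(n,np.round(r[0],1),W.mean(0).round(4),np.linalg.norm(e1).round(3),np.degrees(np.arctan2(e1[1],e1[0])).round(1),np.linalg.norm(e2).round(3),np.degrees(np.arctan2(e2[1],e2[0])).round(1))
blue=cv2.inRange(hsv,(105,120,60),(125,255,255)); rect(blue,(220,165,280,245),0.02,'vice')
wood=cv2.inRange(hsv,(8,70,90),(28,255,255)); rect(wood,(300,180,355,255),0.011,'tray')
grip=cv2.inRange(hsv,(5,120,60),(16,255,170)); rect(grip,(322,203,345,227),0.055,'grip')
dark=cv2.inRange(hsv,(0,0,0),(180,120,70)); rect(dark,(222,195,278,215),0.1,'plate')
```

```text
vice [248.5 205.4] [ 0.5302 -0.1469] 0.169 -3.7 0.118 -94.1
tray [329.6 217.4] [ 0.4932 -0.3739] 0.182 -21.9 0.053 -111.2
grip [331.8 214.9] [ 0.4964 -0.3725] 0.034 -23.7 0.026 -113.0
plate [247.7 203.8] [ 0.5266 -0.1461] 0.117 -84.1 0.034 -174.4
```

View pics/crop_top.png

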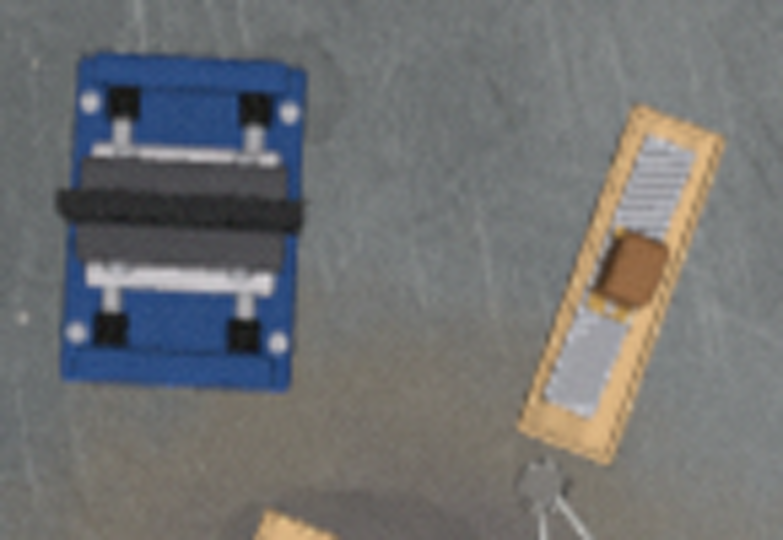

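View pics/crop_sc.png

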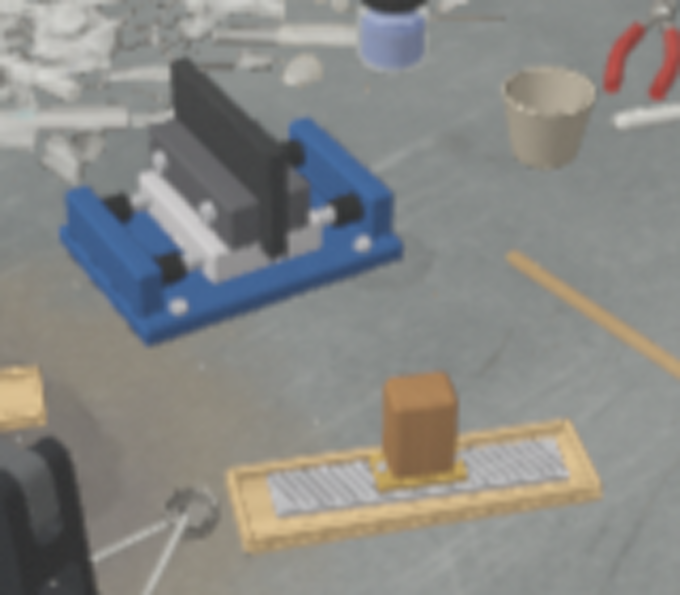

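The crops show the grip block centred on the blade at about (331.8,214.9), with the tray yawed about −22°. The vice is yawed about −4°, and the plate edge runs from about (225.6,203) to (271.1,205). Next I'll work out the approach.

```bash
cat >> h.py <<'E'
def rel(P,yaw,pos=None,rot=None):
    "tool-frame shift mm / turn rad to reach TCP P, tool pointing down, tool x at yaw deg"
    o=ctrl.get_obs(); p=np.array(o['eef_pos'] if pos is None else pos); q=o['eef_rot'] if rot is None else rot
    Rc=R.from_quat([q[1],q[2],q[3],q[0]]); a=np.radians(yaw)
    Rt=R.from_matrix(np.array([[np.cos(a),np.sin(a),0],[np.sin(a),-np.cos(a),0],[0,0,-1]]))
    return (Rc.inv().apply(np.array(P)-p)*1000).round(1),(Rc.inv()*Rt).as_rotvec().round(3)
E
python3 - <<'E'
from h import *
print(rel([.496,-.3725,.30],-22.5))
c=np.array([.530,-.147]);a=np.radians(-3.9);ex=np.array([np.cos(a),np.sin(a)]);ey=np.array([-ex[1],ex[0]])
for z in(.092,.097,.102,.107,.112):
    print(z)
    for s in(-1,1):
        P=np.r_[c+ey*.06*s-ex*.006*1,z]; 
        s_=px('scene',P); print('  scenecrop',((s_-[190,155])*4.25).round(0),'topcrop',((px('top',np.r_[c+ey*.06*s,z])-[215,165])*5.4).round(0))
E
```

```text
(array([369.8, -77. , 104.7]), array([-0.   , -0.   ,  0.681]))
0.092
  scenecrop [269. 170.] topcrop [302. 210.]
  scenecrop [169.  73.] topcrop [ 56. 198.]
0.097
  scenecrop [269. 162.] topcrop [303. 209.]
  scenecrop [169.  66.] topcrop [ 55. 197.]
0.102
  scenecrop [269. 154.] topcrop [303. 208.]
  scenecrop [169.  59.] topcrop [ 54. 196.]
0.107
  scenecrop [269. 147.] topcrop [303. 207.]
  scenecrop [168.  51.] topcrop [ 53. 195.]
0.112
  scenecrop [269. 139.] topcrop [304. 206.]
  scenecrop [168.  44.] topcrop [ 53. 194.]
```

```bash
python3 -m pendant '[[[1,74,-15,0,0,0,0.12],[1,148,-31,0,0,0,0.24],[1,222,-46,20,0,0,0.36],[1,296,-62,40,0,0,0.48],[1,370,-77,60,0,0,0.6]]]'
python3 -m pendant '[[[1,0,0,0,0,0,0],[1,0,0,0,0,0,0]]]'
python3 - <<'E'
from h import *
print(ctrl.get_obs()['eef_pos'],rel([.496,-.3725,.28],-22.5)); save('top','top1.png')
E
```

```text
time_s: 1.22
eef_pos: [0.335, -0.4593, 0.3847]
eef_rot: [0.001, 0.989, -0.148, 0.0]
wrist_force: [0.7, -0.7, 0.2]
opening: 1.003
grasp_force: 0.0
time_s: 1.38
eef_pos: [0.3351, -0.4589, 0.3838]
eef_rot: [-0.0, 0.99, -0.143, -0.0]
wrist_force: [-0.2, 0.1, -0.6]
opening: 1.0
grasp_force: 0.0
[ 0.33513934 -0.45887971  0.38376881] (array([ 130. , -128.3,  103.8]), array([-0.001,  0.001,  0.106]))
```

```bash
python3 -m pendant '[[[1,130,-128,104,0,0,0.106],[1,130,-128,104,0,0,0.106],[1,130,-128,104,0,0,0.106],[1,130,-128,104,0,0,0.106],[1,130,-128,104,0,0,0.106]]]' | head -2
python3 -m pendant '[[[1,0,0,0,0,0,0],[1,0,0,0,0,0,0]]]'
python3 - <<'E'
from h import *
print(ctrl.get_obs()['eef_pos'],rel([.496,-.3725,.197],-22.5))
s=save('scene','scene2.png'); t=save('top','top2.png')
a=cv2.resize(s[150:300,200:360],None,fx=2.5,fy=2.5);b=cv2.resize(t[150:300,250:410],None,fx=2.5,fy=2.5)
cv2.imwrite('pics/c2.png',np.hstack([a,b])[:,:,::-1])
E
```

```text
time_s: 1.85
eef_pos: [0.4938, -0.3766, 0.2808]
time_s: 2.02
eef_pos: [0.4936, -0.3755, 0.2794]
eef_rot: [-0.001, 0.981, -0.196, -0.001]
wrist_force: [-0.5, -0.7, 0.4]
opening: 0.999
grasp_force: 0.0
[ 0.49363539 -0.3754842   0.27940557] (array([ 1.3, -3.6, 82.4]), array([-0.001,  0.003, -0.002]))
```

View pics/c2.png

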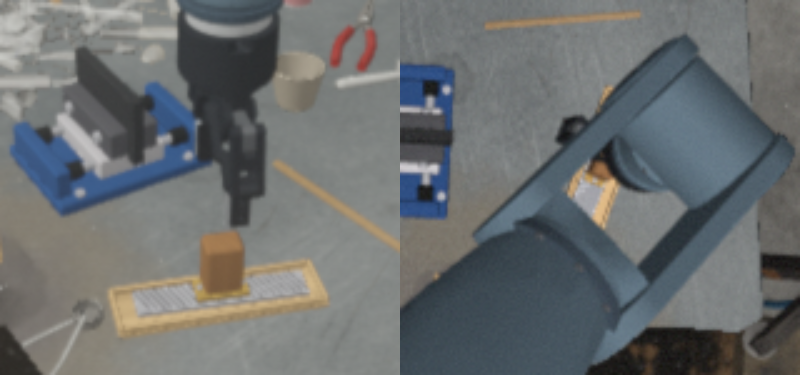

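The scene crop shows the open gripper straight above the wooden grip, so I'll descend.

```bash
python3 -m pendant '[[[1,1,-3.5,20,0,0,0],[1,1,-3.5,40,0,0,0],[1,1,-3.5,60,0,0,0],[1,1,-3.5,82,0,0,0],[1,1,-3.5,82,0,0,0]]]'
python3 -m pendant '[[[1,0,0,0,0,0,0],[1,0,0,0,0,0,0]]]'|grep -E "pos|force"
python3 - <<'E'
from h import *
print(rel([.496,-.3725,.197],-22.5))
E
```

```text
time_s: 2.53
eef_pos: [0.4933, -0.3735, 0.1963]
eef_rot: [-0.001, 0.98, -0.199, -0.002]
wrist_force: [-0.7, 0.5, -1.5]
opening: 0.999
grasp_force: 0.0
eef_pos: [0.4957, -0.3745, 0.2012]
wrist_force: [-0.1, -0.5, 0.4]
grasp_force: 0.0
(array([-0.5, -1.9,  4.2]), array([ 0.001, -0.003, -0.006]))
```

```bash
for i in 1 2 3; do python3 -m pendant '[[[0,0,0,0,0,0,0],[0,0,0,0,0,0,0],[0,0,0,0,0,0,0]]]'|grep -E "pos|force|ing"; done
```

```text
eef_pos: [0.4962, -0.3733, 0.2006]
wrist_force: [0.5, -0.2, -0.1]
opening: 0.601
grasp_force: 0.0
eef_pos: [0.4962, -0.373, 0.1997]
wrist_force: [0.1, 0.3, 5.4]
opening: 0.298
grasp_force: 60.4
eef_pos: [0.4961, -0.373, 0.1997]
wrist_force: [-0.3, 0.0, 6.0]
opening: 0.299
grasp_force: 60.4
```

```bash
python3 -m pendant '[[[0,0,0,-10,0,0,0],[0,0,0,-30,0,0,0],[0,0,0,-60,0,0,0],[0,0,0,-100,0,0,0],[0,0,0,-140,0,0,0]]]'|grep -E "pos|force|ing"
for i in 1 2 ; do python3 -m pendant '[[[0,0,0,0,0,0,0],[0,0,0,0,0,0,0]]]'|grep -E "time|pos|rot|force|ing"; done
python3 - <<'E'
from h import *
a=np.radians(-3.9)
P=np.array([.5265,-.1465,.335])-.06*np.array([np.cos(a),np.sin(a),0])
print(P,rel(P,-3.9)); o=ctrl.get_obs();print(o['torque'],o['q'])
s=save('scene','scene3.png'); b=s[100:300,180:380]
cv2.imwrite('pics/c3.png',cv2.resize(b,None,fx=3,fy=3)[:,:,::-1])
E
```

```text
eef_pos: [0.4952, -0.372, 0.339]
wrist_force: [0.7, -0.3, -2.4]
opening: 0.296
grasp_force: 59.6
time_s: 4.03
eef_pos: [0.4965, -0.3733, 0.3425]
eef_rot: [0.002, 0.98, -0.197, 0.002]
wrist_force: [-0.2, 0.1, -3.2]
opening: 0.298
grasp_force: 59.8
time_s: 4.2
eef_pos: [0.4952, -0.3721, 0.3367]
eef_rot: [-0.001, 0.98, -0.197, -0.002]
wrist_force: [-0.3, 0.3, -2.4]
opening: 0.298
grasp_force: 59.7
[ 0.46663894 -0.14241908  0.335     ] (array([-115.3, -200.7,    2.6]), array([-0.003,  0.004, -0.33 ]))
[ 0.04055957  0.01929068 -0.01075471] [-8.35719486e-01  3.43679872e-01  1.54868425e+00  3.61073060e-05
  1.25370408e+00  1.13263847e+00]
```

View pics/c3.png

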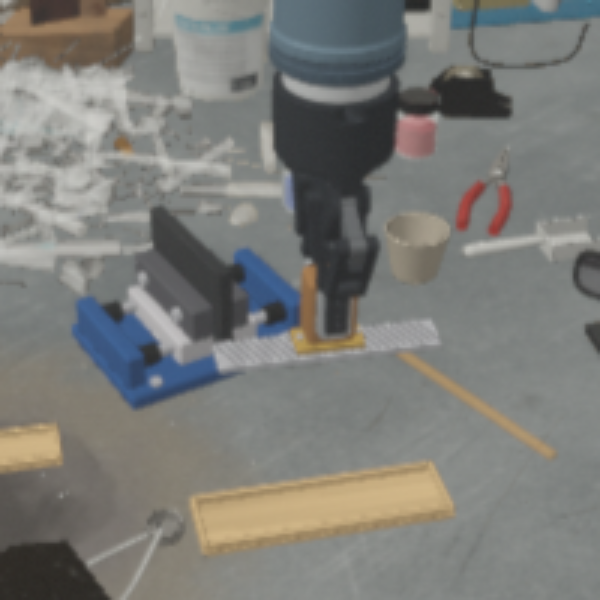

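The file hangs level in the gripper and the tray is empty. Next I'll move to the start of the stroke.

```bash
python3 -m pendant '[[[0,-20,-36,0,0,0,-0.066],[0,-42,-75,0,0,0,-0.132],[0,-65,-115,0,0,0,-0.2],[0,-88,-155,0,0,0,-0.27],[0,-111,-194,0,0,0,-0.33]]]'|grep -E "pos|force|ing"
for i in 1 2 3; do python3 -m pendant '[[[0,0,0,0,0,0,0],[0,0,0,0,0,0,0]]]'|grep -E "time|pos|rot|force|ing"; done
python3 - <<'E'
from h import *
a=np.radians(-3.9)
P=np.array([.5265,-.1465,.335])-.056*np.array([np.cos(a),np.sin(a),0])
print(P,rel(P,-3.9)); o=ctrl.get_obs();print(o['torque'])
E
```

```text
eef_pos: [0.4696, -0.1645, 0.3372]
wrist_force: [0.3, 0.3, -1.7]
opening: 0.294
grasp_force: 59.9
time_s: 4.83
eef_pos: [0.4701, -0.1642, 0.3376]
eef_rot: [-0.001, 0.999, -0.032, -0.001]
wrist_force: [0.7, 0.4, -1.1]
opening: 0.297
grasp_force: 60.1
time_s: 5.0
eef_pos: [0.4709, -0.1675, 0.3387]
eef_rot: [-0.0, 0.999, -0.034, -0.0]
wrist_force: [0.8, -0.4, -2.0]
opening: 0.292
grasp_force: 60.1
time_s: 5.17
eef_pos: [0.4708, -0.1676, 0.3389]
eef_rot: [-0.0, 0.999, -0.035, -0.0]
wrist_force: [-0.4, -0.9, -2.0]
opening: 0.295
grasp_force: 60.1
[ 0.47062968 -0.14269114  0.335     ] (array([ -1.9, -24.9,   3.9]), array([-0.   ,  0.   , -0.001]))
[-0.01864652  0.00972294 -0.04581813]
```

```bash
python3 -m pendant '[[[0,-1,-12,0,0,0,0],[0,-2,-25,5,0,0,0],[0,-2,-25,20,0,0,0],[0,-2,-25,20,0,0,0],[0,-2,-25,20,0,0,0]]]'|grep -E "pos|force|ing"
for i in 1 2 3; do python3 -m pendant '[[[0,0,0,0,0,0,0],[0,0,0,0,0,0,0]]]'|grep -E "time|pos|rot|force"; done
python3 - <<'E'
from h import *
a=np.radians(-3.9)
P=np.array([.5265,-.1465,.335])-.056*np.array([np.cos(a),np.sin(a),0])
print(P,rel(P,-3.9))
s=save('scene','scene4.png'); b=s[110:260,170:370]
cv2.imwrite('pics/c4.png',cv2.resize(b,None,fx=4,fy=4)[:,:,::-1])
E
```

```text
eef_pos: [0.47, -0.1405, 0.3182]
wrist_force: [0.4, -0.9, -2.5]
opening: 0.297
grasp_force: 60.1
time_s: 5.75
eef_pos: [0.4707, -0.1415, 0.3197]
eef_rot: [0.0, 0.999, -0.034, 0.0]
wrist_force: [0.0, -0.7, -1.6]
grasp_force: 60.1
time_s: 5.92
eef_pos: [0.4706, -0.1416, 0.3196]
eef_rot: [0.0, 0.999, -0.034, 0.0]
wrist_force: [-0.2, -0.3, -2.1]
grasp_force: 60.1
time_s: 6.08
eef_pos: [0.4705, -0.1415, 0.3193]
eef_rot: [0.0, 0.999, -0.034, 0.0]
wrist_force: [-0.1, -0.6, -2.0]
grasp_force: 60.1
[ 0.47062968 -0.14269114  0.335     ] (array([  0.3,   1.1, -15.7]), array([ 0., -0.,  0.]))
```

View pics/c4.png

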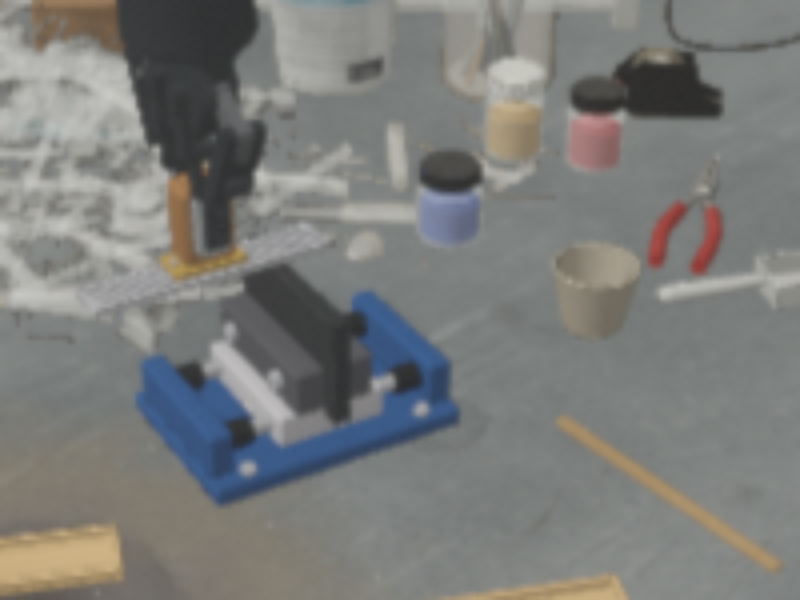

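The file's front part now overhangs the plate's edge, near crop (290,265). I'll feel downward in small steps.

```bash
python3 -m pendant '[[[0,0,1,3,0,0,0],[0,0,1,6,0,0,0],[0,0,1,9,0,0,0],[0,0,1,9,0,0,0],[0,0,1,9,0,0,0]]]'|grep -E "pos|wrist"
for i in 1 2 3 4; do python3 -m pendant '[[[0,0,0,2,0,0,0],[0,0,0,2,0,0,0],[0,0,0,2,0,0,0]]]'|grep -E "pos|wrist";done; python3 -c "
from bench import ctrl;print(ctrl.get_obs()['torque'])"
```

```text
eef_pos: [0.4702, -0.1423, 0.3096]
wrist_force: [1.0, 0.2, -2.8]
eef_pos: [0.4703, -0.1424, 0.308]
wrist_force: [-0.4, -0.1, -1.6]
eef_pos: [0.4703, -0.1424, 0.306]
wrist_force: [-1.2, 0.7, -2.1]
eef_pos: [0.4703, -0.1424, 0.304]
wrist_force: [-0.2, -0.5, -1.8]
eef_pos: [0.4703, -0.1424, 0.3019]
wrist_force: [0.5, -0.1, -1.6]
[0.0369997  0.01743848 0.01976167]
```

```bash
for i in 1 2 3; do python3 -m pendant '[[[0,0,0,1.2,0,0,0],[0,0,0,1.2,0,0,0],[0,0,0,1.2,0,0,0]]]'|grep -E "pos|wrist";python3 -c "
from bench import ctrl;print(ctrl.get_obs()['torque'])"; done
```

```text
eef_pos: [0.4703, -0.1424, 0.3008]
wrist_force: [0.6, 0.1, -2.3]
[ 0.01006721 -0.00065307 -0.00161936]
eef_pos: [0.4703, -0.1424, 0.2996]
wrist_force: [-1.1, 0.4, -1.3]
[-0.00670998  0.03526485 -0.05168929]
eef_pos: [0.4705, -0.1425, 0.2987]
wrist_force: [0.3, -0.4, -0.9]
[ 0.05320262 -0.06546871 -0.00013251]
```

```bash
for i in 1 2 3; do python3 -m pendant '[[[0,0,0,0.5,0,0,0],[0,0,0,0.5,0,0,0],[0,0,0,0.5,0,0,0]]]'|grep -E "pos|wrist|rot";python3 -c "
from bench import ctrl;print(ctrl.get_obs()['torque'])"; done
```

```text
eef_pos: [0.4705, -0.1425, 0.2983]
eef_rot: [0.0, 0.999, -0.034, 0.0]
wrist_force: [-0.8, 0.1, 1.8]
[ 0.06364562 -0.16232844  0.01581254]
eef_pos: [0.4706, -0.1425, 0.2979]
eef_rot: [0.0, 0.999, -0.034, 0.0]
wrist_force: [-0.1, 0.5, 3.8]
[ 0.07667843 -0.199806    0.04048859]
eef_pos: [0.4707, -0.1426, 0.2976]
eef_rot: [0.0, 0.999, -0.034, 0.001]
wrist_force: [-0.8, 1.4, 5.1]
[ 0.13178807 -0.2672345   0.0416575 ]
```

```bash
python3 -m pendant '[[[0,0,0,0.6,0,0,0],[0,4,0,0.6,0,0,0],[0,11,0,0.6,0,0,0],[0,18,0,0.6,0,0,0]]]'|grep -E "pos|wrist|rot";
python3 -m pendant '[[[0,8,0,0,0,0,0],[0,16,0,0,0,0,0]]]'|grep -E "pos|wrist|rot"
```

```text
eef_pos: [0.4875, -0.1437, 0.2969]
eef_rot: [0.0, 0.999, -0.034, -0.002]
wrist_force: [-10.4, 0.6, 13.9]
eef_pos: [0.5035, -0.1448, 0.2969]
eef_rot: [-0.0, 0.999, -0.034, -0.002]
wrist_force: [-11.0, 0.1, 14.3]
```

```bash
python3 -m pendant '[[[0,7,0,-0.5,0,0,0],[0,14,0,-0.8,0,0,0]]]'|grep -E "pos|wrist"
python3 -m pendant '[[[0,8,0,0,0,0,0],[0,16,0,0,0,0,0]]]'|grep -E "pos|wrist"
```

```text
eef_pos: [0.5175, -0.1457, 0.2974]
wrist_force: [-7.9, 0.8, 10.0]
eef_pos: [0.5334, -0.1468, 0.2973]
wrist_force: [-8.8, 0.3, 10.5]
```

```bash
python3 -m pendant '[[[0,8,0,-0.2,0,0,0],[0,16,0,-0.3,0,0,0]]]'|grep -E "pos|wrist"
python3 -m pendant '[[[0,8,0,0,0,0,0],[0,16,0,0,0,0,0]]]'|grep -E "pos|wrist"
python3 -m pendant '[[[0,8,0,0,0,0,0],[0,14,0,0,0,0,0]]]'|grep -E "pos|wrist"
```

```text
eef_pos: [0.5494, -0.1478, 0.2974]
wrist_force: [-7.1, 0.8, 8.8]
eef_pos: [0.5654, -0.1488, 0.2972]
wrist_force: [-7.0, 1.1, 7.3]
eef_pos: [0.5795, -0.1498, 0.2972]
wrist_force: [-7.1, 0.6, 7.2]
```

```bash
python3 -m pendant '[[[0,7,0,0,0,0,0],[0,12,0,0,0,0,0],[0,14,0,-8,0,0,0],[0,14,0,-30,0,0,0],[0,14,0,-50,0,0,0]]]'|grep -E "pos|wrist"
python3 -m pendant '[[[0,0,0,0,0,0,0],[0,0,0,0,0,0,0]]]'|grep -E "time|pos|wrist"
python3 - <<'E'
from h import *
a=np.radians(-3.9)
P=np.array([.5265,-.1465,.345])-.056*np.array([np.cos(a),np.sin(a),0])
print(P,rel(P,-3.9))
s=save('scene','scene5.png'); b=s[110:260,170:370]
cv2.imwrite('pics/c5.png',cv2.resize(b,None,fx=4,fy=4)[:,:,::-1])
E
```

```text
eef_pos: [0.5936, -0.1505, 0.3465]
wrist_force: [-0.0, -0.1, -1.7]
time_s: 10.97
eef_pos: [0.5943, -0.1509, 0.3482]
wrist_force: [0.2, -0.6, -2.8]
[ 0.47062968 -0.14269114  0.345     ] (array([-123.9,    0.2,    2.9]), array([ 0.001, -0.002,  0.001]))
```

View pics/c5.png

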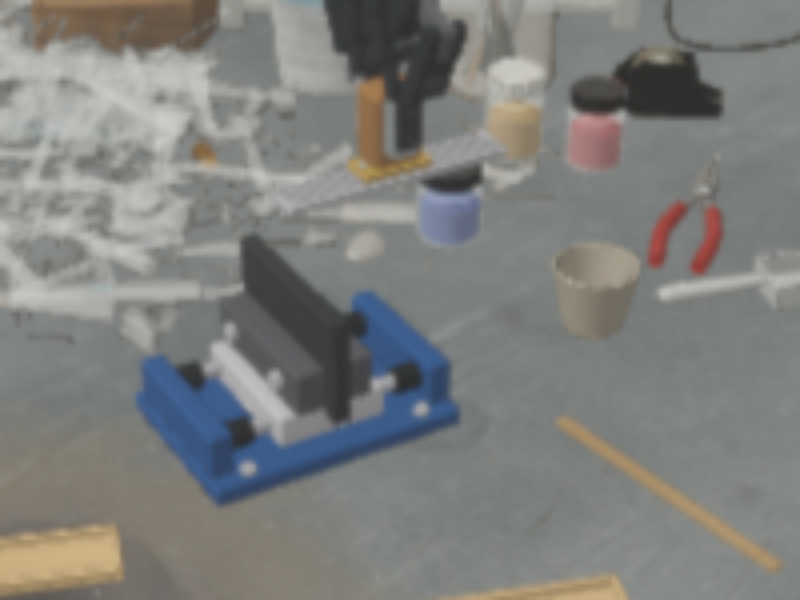

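The file cleared the plate. The pad may sit farther forward on the grip than before, so I'll check for slip by projecting a model onto the pictures.

Run:
```python
from h import *
from scipy.optimize import least_squares
a=np.radians(-3.9);ex=np.array([np.cos(a),np.sin(a),0]);ey=np.array([-ex[1],ex[0],0]);ez=np.array([0,0,1.])
for n,tcp in(('scene4',[.4705,-.1415,.3193]),('scene5',[.5943,-.1509,.3482])):
    im=cv2.imread('pics/%s.png'%n).astype(int)
    for dx in(0,-.003,-.006,-.010):
        c=np.array(tcp)-ez*.193+ex*dx
        print(n,dx,*[((px('scene',c+ex*sx*.075+ey*sy*.014)-[170,110])*4).round(0) for sx in(-1,1) for sy in(-1,1)], 'base',*[((px('scene',c+ex*sx*.017-ey*.013+ez*.05)-[170,110])*4).round(0) for sx in(-1,1)])
a4=cv2.imread('pics/c4.png')[150:350,50:400];a5=cv2.imread('pics/c5.png')[50:250,230:580]
cv2.imwrite('pics/c45.png',cv2.resize(np.vstack([a4,a5]),None,fx=1.5,fy=1.5))
```

```text
scene4 0 [ 91. 313.] [ 71. 290.] [325. 243.] [302. 223.] base [179. 208.] [233. 193.]
scene4 -0.003 [ 86. 314.] [ 67. 292.] [320. 245.] [298. 225.] base [174. 210.] [228. 194.]
scene4 -0.006 [ 81. 316.] [ 62. 293.] [316. 246.] [293. 226.] base [169. 211.] [223. 196.]
scene4 -0.01 [ 74. 318.] [ 55. 295.] [310. 248.] [287. 228.] base [162. 213.] [217. 198.]
scene5 0 [286. 213.] [263. 193.] [502. 151.] [477. 132.] base [371. 111.] [421.  97.]
scene5 -0.003 [281. 214.] [259. 194.] [498. 152.] [473. 134.] base [367. 112.] [417.  99.]
scene5 -0.006 [276. 215.] [254. 195.] [494. 153.] [469. 135.] base [362. 113.] [412. 100.]
scene5 -0.01 [270. 217.] [248. 197.] [488. 154.] [464. 136.] base [356. 115.] [407. 101.]
```

View pics/c45.png

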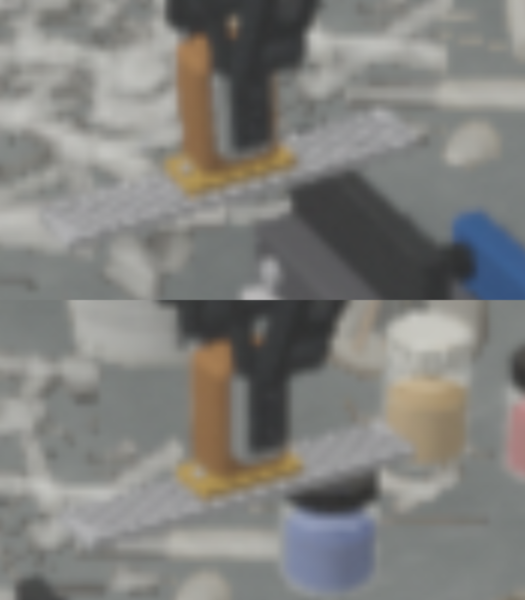

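No meaningful slip: the model and picture agree within about 2 mm, and the file is level. Return in the air.

```bash
python3 -m pendant '[[[0,-15,0,0,0,0,0],[0,-50,0,0,0,0,0],[0,-85,0,0,0,0,0],[0,-115,0,0,0,0,0],[0,-125,0,0,0,0,0]]]'|grep -E "pos|wrist"
python3 -m pendant '[[[0,0,0,12,0,0,0],[0,0,0,26,0,0,0],[0,0,0,36,0,0,0],[0,0,0,40,0,0,0],[0,0,0,40,0,0,0]]]'|grep -E "pos|wrist"
python3 -m pendant '[[[0,0,0,0,0,0,0],[0,0,0,0,0,0,0],[0,0,0,0,0,0,0]]]'|grep -E "time|pos|wrist|rot"
```

```text
eef_pos: [0.4655, -0.1411, 0.3446]
wrist_force: [0.6, -0.1, -2.4]
eef_pos: [0.4689, -0.142, 0.3056]
wrist_force: [-0.6, 0.4, -1.7]
time_s: 12.1
eef_pos: [0.4697, -0.1425, 0.3081]
eef_rot: [0.0, 0.999, -0.034, 0.0]
wrist_force: [0.0, 0.0, -1.9]
```

```bash
python3 -m pendant '[[[0,0,0,4,0,0,0],[0,0,0,8,0,0,0],[0,0,0,9,0,0,0],[0,0,0,9,0,0,0],[0,0,0,9,0,0,0]]]'|grep -E "pos|wrist"
python3 -m pendant '[[[0,0,0,0.8,0,0,0],[0,0,0,1.4,0,0,0],[0,0,0,1.4,0,0,0],[0,0,0,1.4,0,0,0]]]'|grep -E "pos|wrist"
```

```text
eef_pos: [0.4694, -0.1424, 0.2986]
wrist_force: [0.1, -0.0, -0.3]
eef_pos: [0.4697, -0.1424, 0.2977]
wrist_force: [0.3, 0.7, 4.6]
```

```bash
python3 -m pendant '[[[0,4,0,0,0,0,0],[0,11,0,0,0,0,0],[0,18,0,0,0,0,0]]]'|grep -E "pos|wrist"
python3 -m pendant '[[[0,8,0,0,0,0,0],[0,16,0,0,0,0,0]]]'|grep -E "pos|wrist"
```

```text
eef_pos: [0.4867, -0.1436, 0.2974]
wrist_force: [-8.1, 1.0, 9.9]
eef_pos: [0.5027, -0.1447, 0.2974]
wrist_force: [-10.3, 1.0, 10.4]
```

```bash
python3 -m pendant '[[[0,8,0,-0.2,0,0,0],[0,16,0,-0.3,0,0,0],[0,24,0,-0.3,0,0,0],[0,32,0,-0.3,0,0,0]]]'|grep -E "pos|wrist"
python3 -m pendant '[[[0,8,0,0,0,0,0],[0,16,0,0,0,0,0],[0,24,0,0,0,0,0]]]'|grep -E "pos|wrist"
```

```text
eef_pos: [0.5346, -0.1468, 0.2974]
wrist_force: [-7.7, 0.6, 9.0]
eef_pos: [0.5584, -0.1484, 0.2973]
wrist_force: [-7.5, 0.2, 8.9]
```

```bash
python3 -m pendant '[[[0,8,0,0,0,0,0],[0,16,0,0,0,0,0],[0,22,0,0,0,0,0]]]'|grep -E "pos|wrist"
python3 -m pendant '[[[0,7,0,0,0,0,0],[0,11,0,0,0,0,0],[0,13,0,-8,0,0,0],[0,13,0,-30,0,0,0],[0,13,0,-50,0,0,0]]]'|grep -E "pos|wrist"
python3 -m pendant '[[[0,0,0,0,0,0,0],[0,0,0,0,0,0,0]]]'|grep -E "time|pos|wrist"
```

```text
eef_pos: [0.5805, -0.1499, 0.2972]
wrist_force: [-6.8, -0.0, 7.0]
eef_pos: [0.5936, -0.1505, 0.3465]
wrist_force: [0.3, -0.2, -1.9]
time_s: 14.68
eef_pos: [0.5943, -0.1509, 0.3481]
wrist_force: [0.1, -0.4, -1.6]
```

Stroke 2 held 9–12 N. Next is stroke 3.

```bash
python3 -m pendant '[[[0,-15,0,0,0,0,0],[0,-50,0,0,0,0,0],[0,-85,0,0,0,0,0],[0,-115,0,0,0,0,0],[0,-126,0,0,0,0,0]]]'|grep -E "pos|wrist"
python3 -m pendant '[[[0,0,0,12,0,0,0],[0,0,0,26,0,0,0],[0,0,0,36,0,0,0],[0,0,0,40,0,0,0],[0,0,0,40,0,0,0]]]'|grep -E "pos|wrist"
python3 -m pendant '[[[0,0,0,0,0,0,0],[0,0,0,4,0,0,0],[0,0,0,8,0,0,0],[0,0,0,9,0,0,0],[0,0,0,9,0,0,0]]]'|grep -E "pos|wrist"
python3 -m pendant '[[[0,0,0,0.7,0,0,0],[0,0,0,1.3,0,0,0],[0,0,0,1.3,0,0,0],[0,0,0,1.3,0,0,0]]]'|grep -E "pos|wrist"
```

```text
eef_pos: [0.4645, -0.141, 0.3445]
wrist_force: [1.7, 0.2, -2.0]
eef_pos: [0.4677, -0.1419, 0.3053]
wrist_force: [0.1, -0.2, -1.5]
eef_pos: [0.4686, -0.1424, 0.2986]
wrist_force: [0.4, 1.8, -1.3]
eef_pos: [0.4687, -0.1424, 0.2978]
wrist_force: [-0.0, -0.1, 3.9]
```

```bash
python3 -m pendant '[[[0,4,0,0,0,0,0],[0,11,0,0,0,0,0],[0,18,0,0,0,0,0]]]'|grep -E "pos|wrist"
python3 -m pendant '[[[0,8,0,0,0,0,0],[0,16,0,0,0,0,0]]]'|grep -E "pos|wrist"
python3 -m pendant '[[[0,8,0,-0.1,0,0,0],[0,16,0,-0.2,0,0,0],[0,24,0,-0.2,0,0,0],[0,32,0,-0.2,0,0,0]]]'|grep -E "pos|wrist"
python3 -m pendant '[[[0,8,0,0,0,0,0],[0,16,0,0,0,0,0],[0,24,0,0,0,0,0]]]'|grep -E "pos|wrist"
python3 -m pendant '[[[0,8,0,0,0,0,0],[0,16,0,0,0,0,0],[0,23,0,0,0,0,0]]]'|grep -E "pos|wrist"
python3 -m pendant '[[[0,7,0,0,0,0,0],[0,11,0,0,0,0,0],[0,13,0,-8,0,0,0],[0,13,0,-30,0,0,0],[0,13,0,-50,0,0,0]]]'|grep -E "pos|wrist"
python3 -m pendant '[[[0,0,0,0,0,0,0],[0,0,0,0,0,0,0]]]'|grep -E "time|pos|wrist"
```

```text
eef_pos: [0.4857, -0.1435, 0.2974]
wrist_force: [-8.4, 0.4, 9.6]
eef_pos: [0.5018, -0.1446, 0.2974]
wrist_force: [-9.1, 1.1, 10.5]
eef_pos: [0.5336, -0.1467, 0.2974]
wrist_force: [-9.0, 0.5, 9.6]
eef_pos: [0.5575, -0.1483, 0.2973]
wrist_force: [-7.2, 0.3, 8.0]
eef_pos: [0.5805, -0.1498, 0.2971]
wrist_force: [-6.0, 0.3, 7.1]
eef_pos: [0.5937, -0.1506, 0.3465]
wrist_force: [1.1, -0.4, -1.3]
time_s: 18.1
eef_pos: [0.5944, -0.1509, 0.3481]
wrist_force: [-0.1, -0.0, -2.0]
```

Three good strokes are done. I'll add one more as insurance against the first stroke's higher force.

```bash
python3 -m pendant '[[[0,-15,0,0,0,0,0],[0,-50,0,0,0,0,0],[0,-85,0,0,0,0,0],[0,-115,0,0,0,0,0],[0,-126,0,0,0,0,0]]]'|grep -E "pos|wrist"
python3 -m pendant '[[[0,0,0,12,0,0,0],[0,0,0,26,0,0,0],[0,0,0,36,0,0,0],[0,0,0,40,0,0,0],[0,0,0,40,0,0,0]]]'|grep -E "pos|wrist"
python3 -m pendant '[[[0,0,0,0,0,0,0],[0,0,0,4,0,0,0],[0,0,0,8,0,0,0],[0,0,0,9,0,0,0],[0,0,0,9,0,0,0]]]'|grep -E "pos|wrist"
python3 -m pendant '[[[0,0,0,0.7,0,0,0],[0,0,0,1.3,0,0,0],[0,0,0,1.3,0,0,0],[0,0,0,1.3,0,0,0]]]'|grep -E "pos|wrist"
```

```text
eef_pos: [0.4646, -0.141, 0.3444]
wrist_force: [1.2, -0.1, -2.6]
eef_pos: [0.4677, -0.1419, 0.3052]
wrist_force: [0.0, -0.3, -2.1]
eef_pos: [0.4686, -0.1424, 0.2985]
wrist_force: [0.3, -0.0, -0.8]
eef_pos: [0.4687, -0.1424, 0.2977]
wrist_force: [0.7, -0.2, 4.7]
```

```bash
python3 -m pendant '[[[0,4,0,0,0,0,0],[0,11,0,0,0,0,0],[0,18,0,0,0,0,0]]]'|grep -E "pos|wrist"
python3 -m pendant '[[[0,8,0,0,0,0,0],[0,16,0,0,0,0,0]]]'|grep -E "pos|wrist"
python3 -m pendant '[[[0,8,0,-0.1,0,0,0],[0,16,0,-0.2,0,0,0],[0,24,0,-0.2,0,0,0],[0,32,0,-0.2,0,0,0]]]'|grep -E "pos|wrist"
python3 -m pendant '[[[0,8,0,0,0,0,0],[0,16,0,0,0,0,0],[0,24,0,0,0,0,0]]]'|grep -E "pos|wrist"
python3 -m pendant '[[[0,8,0,0,0,0,0],[0,16,0,0,0,0,0],[0,23,0,0,0,0,0]]]'|grep -E "pos|wrist"
python3 -m pendant '[[[0,7,0,0,0,0,0],[0,11,0,0,0,0,0],[0,13,0,-8,0,0,0],[0,13,0,-30,0,0,0],[0,13,0,-50,0,0,0]]]'|grep -E "pos|wrist"
python3 -m pendant '[[[0,0,0,0,0,0,0],[0,0,0,0,0,0,0]]]'|grep -E "time|pos|wrist"
python3 - <<'E'
from h import *
print(rel([.496,-.3732,.335],-22.5)); ctrl.get_obs()
E
```

```text
eef_pos: [0.4857, -0.1435, 0.2974]
wrist_force: [-9.7, 0.8, 10.2]
eef_pos: [0.5017, -0.1446, 0.2973]
wrist_force: [-8.9, 1.0, 11.2]
eef_pos: [0.5335, -0.1467, 0.2974]
wrist_force: [-7.7, 0.9, 8.9]
eef_pos: [0.5574, -0.1483, 0.2972]
wrist_force: [-7.6, 0.9, 9.5]
eef_pos: [0.5804, -0.1499, 0.2971]
wrist_force: [-6.4, 0.7, 7.8]
eef_pos: [0.5936, -0.1505, 0.3464]
wrist_force: [0.6, -0.8, -1.2]
time_s: 21.52
eef_pos: [0.5943, -0.1509, 0.348]
wrist_force: [-0.3, 0.2, -2.4]
(array([-83.1, 228.4,  13. ]), array([ 0.   , -0.002,  0.325]))
```

```bash
python3 -m pendant '[[[0,0,30,0,0,0,0.04],[0,-10,65,0,0,0,0.08],[0,-25,100,0,0,0,0.14],[0,-42,130,0,0,0,0.2],[0,-60,160,0,0,0,0.25]]]'|grep -E "pos|wrist"
python3 -m pendant '[[[0,0,0,0,0,0,0],[0,0,0,0,0,0,0]]]'|grep pos
python3 - <<'E'
from h import *
print(rel([.496,-.3732,.335],-22.5))
E
```

```text
eef_pos: [0.5221, -0.3073, 0.3448]
wrist_force: [1.0, -0.4, -1.7]
eef_pos: [0.5218, -0.3078, 0.3451]
(array([-3.8, 70.3, 10. ]), array([-0.001,  0.003,  0.072]))
```

```bash
python3 -m pendant '[[[0,-1,20,2,0,0,0.03],[0,-3,45,5,0,0,0.072],[0,-4,70,10,0,0,0.072],[0,-4,70,10,0,0,0.072],[0,-4,70,40,0,0,0.072]]]'|grep -E "pos|wrist"
python3 -m pendant '[[[0,0,0,30,0,0,0],[0,0,0,60,0,0,0],[0,0,0,60,0,0,0],[0,0,0,60,0,0,0],[0,0,0,60,0,0,0]]]'|grep pos
python3 - <<'E'
from h import *
o=ctrl.get_obs();print(o['eef_pos'],rel([.496,-.3732,.20],-22.5))
s=save('scene','scene6.png'); b=s[200:300,210:350]
cv2.imwrite('pics/c6.png',cv2.resize(b,None,fx=5.5,fy=5.5,interpolation=cv2.INTER_CUBIC)[:,:,::-1])
E
```

```text
eef_pos: [0.4994, -0.3733, 0.3116]
wrist_force: [1.1, -1.7, -0.5]
eef_pos: [0.4986, -0.3712, 0.2482]
[ 0.49863943 -0.37124365  0.24824908] (array([-1.7,  2.8, 48.2]), array([ 0.   , -0.001,  0.004]))
```

View pics/c6.png

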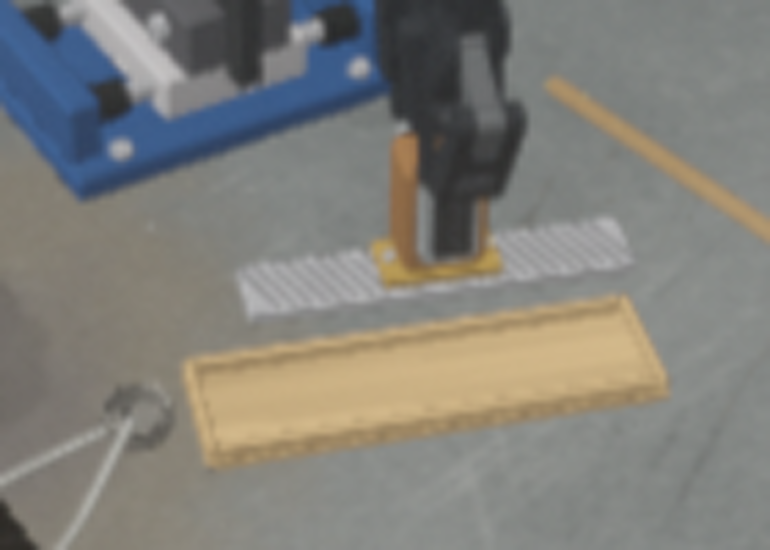

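The file hangs level above the tray and is aligned with it. I'll lower it.

```bash
python3 -m pendant '[[[0,-1,3,12,0,0,0.004],[0,-1,3,25,0,0,0.004],[0,-1,3,36,0,0,0.004],[0,-1,3,41,0,0,0.004],[0,-1,3,41,0,0,0.004]]]'|grep -E "pos|wrist"
for i in 1 2 3 4; do python3 -m pendant '[[[0,0,0,1.5,0,0,0],[0,0,0,1.5,0,0,0]]]'|grep -E "pos|wrist"; done
```

```text
eef_pos: [0.4949, -0.3733, 0.2037]
wrist_force: [0.4, -0.4, -2.6]
eef_pos: [0.4958, -0.3741, 0.2047]
wrist_force: [-0.3, -0.6, -1.8]
eef_pos: [0.4958, -0.3742, 0.2035]
wrist_force: [0.5, 0.3, -2.7]
eef_pos: [0.4957, -0.374, 0.2018]
wrist_force: [0.1, 0.6, -2.4]
eef_pos: [0.4956, -0.3739, 0.2]
wrist_force: [0.0, -0.0, -2.4]
```

```bash
for i in 1 2 3; do python3 -m pendant '[[[0,0,0,0.4,0,0,0],[0,0,0,0.4,0,0,0]]]'|grep -E "pos|wrist"; done
```

```text
eef_pos: [0.4957, -0.374, 0.1998]
wrist_force: [-0.9, -0.0, -2.3]
eef_pos: [0.4957, -0.3741, 0.1998]
wrist_force: [-1.8, 0.6, 1.5]
eef_pos: [0.4957, -0.3741, 0.1997]
wrist_force: [-2.9, 1.9, 5.2]
```

```bash
python3 -m pendant '[[[0.5,0,0,-0.5,0,0,0],[0.7,0,0,-0.5,0,0,0],[0.9,0,0,-0.5,0,0,0],[1,0,0,-0.5,0,0,0],[1,0,0,-0.5,0,0,0]]]'|grep -E "pos|wrist|ing"
python3 -m pendant '[[[1,0,0,0,0,0,0],[1,0,0,0,0,0,0],[1,0,0,0,0,0,0],[1,0,0,0,0,0,0]]]'|grep -E "pos|wrist|ing"
python3 -m pendant '[[[1,0,0,-10,0,0,0],[1,0,0,-30,0,0,0],[1,0,0,-60,0,0,0],[1,0,0,-100,0,0,0],[1,0,0,-140,0,0,0]]]'|grep -E "pos|wrist|ing"
python3 -m pendant '[[[1,-40,0,0,0,0,0],[1,-80,0,0,0,0,0],[1,-120,0,0,0,0,0],[1,-120,0,0,0,0,0],[1,-120,0,0,0,0,0]]]'|grep -E "time|pos|wrist|ing"
python3 - <<'E'
from h import *
s=save('scene','scene7.png');t=save('top','top7.png')
a=cv2.resize(s[130:290,190:350],(400,400));b=cv2.resize(t[110:270,190:350],(400,400))
cv2.imwrite('pics/c7.png',np.hstack([a,b])[:,:,::-1])
E
```

```text
eef_pos: [0.4957, -0.3741, 0.1995]
wrist_force: [-0.0, -0.4, 0.6]
opening: 0.976
eef_pos: [0.4957, -0.374, 0.1995]
wrist_force: [0.7, 0.2, 0.3]
opening: 1.0
eef_pos: [0.4953, -0.3736, 0.3408]
wrist_force: [1.3, -0.8, 0.5]
opening: 0.996
time_s: 26.15
eef_pos: [0.3833, -0.3269, 0.34]
wrist_force: [-0.1, -0.8, -0.0]
opening: 1.002
```

View pics/c7.png

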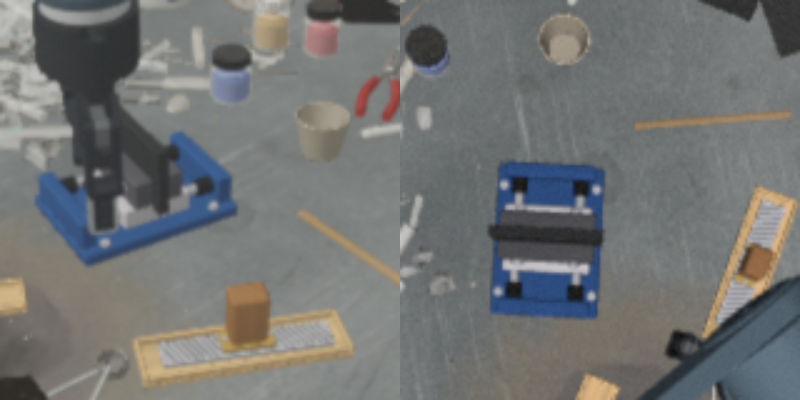

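The file lies flat in its tray, and the jar, crucible and rod are where they were.

```bash
python3 -c "
from bench import ctrl;print(ctrl.hand_in())"
```

```text
the job is handed in; nothing more can be done
None
```

The job is handed in after about 26 s: four full-length forward strokes at mostly 9–13 N (the first briefly touched about 16 N, under the 2 kg limit), each return lifted about 5 cm clear, the file back flat in its tray, and the jar, crucible and rod not moved.

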